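# Put the hollow punch back in its hole of the graded block

## Task

Put the hollow punch that stands on the cutting mat back into the hole of its own size in the punch block and press it fully home, upright with its shoulder down on the wood, then let go. The block is loose in its tray, so feel for the hole gently: never drive the cutting edge or the shoulder hard against the block (stay below 30 N). Leave the two punches on the grey board, the brushes, the bone folder and the paper weight where they are.

Things in the scene. Friction and masses are not known exactly. Their poses are not given: they have to be found in the camera images.
- punch20: Steel hollow punch standing on its edge, 86 mm tall, about 160 g. From below: cutting tube 20 mm across, 30 mm long, edge bevelled 1 mm at 45 degrees; collar 28 mm across, 6 mm thick, its underside is the shoulder; plain round shank 18 mm across, 50 mm long. Origin: centre of the cutting end; z up to the shank. Which punch is on the mat varies.
- punch24: Steel hollow punch standing on its edge, 86 mm tall, about 200 g. From below: cutting tube 24 mm across, 30 mm long, edge bevelled 1 mm at 45 degrees; collar 32 mm across, 6 mm thick, its underside is the shoulder; plain round shank 18 mm across, 50 mm long. Origin: centre of the cutting end; z up to the shank. Which punch is on the mat varies.
- punch28: Steel hollow punch standing on its edge, 86 mm tall, about 240 g. From below: cutting tube 28 mm across, 30 mm long, edge bevelled 1 mm at 45 degrees; collar 36 mm across, 6 mm thick, its underside is the shoulder; plain round shank 18 mm across, 50 mm long. Origin: centre of the cutting end; z up to the shank. Which punch is on the mat varies.
- tray: Aluminium tray fixed to the bench, 92 x 264 x 16 mm, walls and floor 4 mm; origin at the centre of its underside, y along the row. In it stands the wooden punch block, 64 x 236 mm, flat top 50 mm above the tray's underside, five holes 46 mm apart along y for punches of 16, 20, 24, 28, 32 mm, smallest at -y. Like punches fill the end holes for good; the middle three are empty.
- tray_mid (a point): Point of the tray over its centre, 50 mm above its underside. The block is loose: its centre lies anywhere up to 10 mm from this point along the tray's x and, separately, y (not turned or tipped; at random each time). Its own position is not measured. On its rubber sole it slides within this play when pushed sideways with more than about 10 N.
- place20 (a point): Point of the tray at (0, -46, 50) mm in its frame: mouth centre of the 20 mm hole, level with the block's top, if the block stood centred. The real hole is up to 10 mm away in x and in y. Like the other two holes it is round, 1.5 mm wider than its punch and 37 mm deep: a punch is home when its shoulder sits on the block's top, its edge hanging 30 mm down.
- place24 (a point): Point of the tray at (0, 0, 50) mm in its frame: mouth centre of the 24 mm hole, level with the block's top, if the block stood centred. The real hole is up to 10 mm away in x and in y. In each hole's +x wall, 15 mm below the mouth, a sprung steel ball stands 2.5 mm into the hole: a punch drops some 13 mm and rests on it.
- place28 (a point): Point of the tray at (0, 46, 50) mm in its frame: mouth centre of the 28 mm hole, level with the block's top, if the block stood centred. The real hole is up to 10 mm away in x and in y. Pushing a punch past the hole's sprung ball and on down until its shoulder sits takes some 3 to 8 N; it then stays.
- mat: Dark green cutting mat fixed to the bench, 140 x 140 mm, 3 mm thick; origin at the centre of its underside. One punch stands on it.
- board: Sheet of grey bookboard fixed to the bench, 160 x 110 mm, 3 mm thick; origin at the centre of its underside. The two punches still in use stand on it, 80 to 115 mm apart.
- beaker: Glass beaker 68 mm across and 85 mm tall holding three brushes up to 225 mm tall; loose bystander; origin at the centre of its underside.
- folder: Bone folder, a cream flat blade 150 x 18 x 5 mm lying flat; loose bystander; origin at the centre of its underside, x along it.
- weight: White paper weight, a block 75 x 50 x 24 mm; loose bystander; origin at the centre of its underside.
There are look-alikes about, which are no part of the job. What is shaped like the punch24 but blue is not meant. Leave any orange or yellow look-alike of the punch28 alone.

How it is judged:
By the outcome, as a careful person would: the job done as asked, in the order asked, and still so for the second after the job is handed in, with the robot touching nothing.
It also fails if it takes over 58 s, if anything falls off the work surface, if the arm or the gripper's body presses on something with over 40 N, if the wrist force passes 120 N, or if a joint passes its speed limit or range.

## Robot

A 6-joint arm with a two-finger parallel gripper is mounted at the origin on the work surface. World frame = base frame: x ahead of the robot, y to its left, z up, the work surface at z = 0. Lengths are in m, angles in rad, forces in N, time in s.
With the tool pointing down it reaches from about 0.375 to 0.9 m from the base axis. Payload 3.1 kg.
Tool frame: the origin (TCP) lies between the finger pads; the fingertips stand manip.finger_overhang ahead of it and the grasp point (between the pads) lies 5 mm behind it (manip.finger_overhang is the distance from the TCP to the fingertips, in m); z points along the fingers, y is the line along which they close (so a half turn about z gives the same grasp; the last joint's range is limited). The gripper opens to 85 mm and grips with 20 to 120 N. Pads are 22 mm wide; open, the fingers measure 114 mm over their backs; the gripper's body (76 mm by 85 mm) begins 54 mm behind the grasp point. The pads swing forward as they close: fully open they stand 13 mm farther back than shut.
Start: joints at [1.115, 0.527, 1.433, -0, 1.181, -0.178], TCP at [0.171, 0.601, 0.219] pointing down, gripper open.
Joint ranges: [-3.08, 3.08], [-0.75, 2.2], [0.22, 2.44], [-1.43, 4.57], [0, 2.65], [-2.85, 2.85]. Speed limits (rad/s): [2.79, 2.79, 3.14, 3.14, 3.14, 3.14].

## Interface

Orientations are given as a unit quaternion [x, y, z, w].
In Python, from station import manip gives the robot as it stands.
- The arm moves only by the tool drive_tool, never from a script. Its argument "plan" is a list of rows, each a list of 7 numbers: the shift along the tool's x, y, z in m, then the turn, a rotation vector about the tool's x, y, z in degrees, then the opening, from -1 (shut) to 1 (fully open). In form: [[x, y, z, wx, wy, wz, gripper], ...]. A call has 1 to 10 rows; each row shifts and turns the commanded pose from where the row before left it, along the tool's axes as they then stand; what a row does not reach is not made up. A row lasts 1/10 s, in which the tool goes at most 50 mm and 8.59 degrees, less where a joint would pass 70% of its speed; a pose out of reach is approached as far as the arm can. A call is refused whole if a number of a shift passes 0.05 or a number of a turn 8.59, either way. A call with a gripper value outside its range is refused whole. The fingers move at their own pace and stop on an object; "newtons" is the grip in N (left out, the last holds). Time passes only in rows, so rows that do not move let the fingers close. It gives the time, the measured TCP pose, the force, the opening and the grip force at its end, in the units of the state.
- manip.sense(): the state, without advancing time (a new reading comes with each control period).
- manip.snapshot(name): name is "scene" or "top"; returns a dict with "image" (384x512x3 uint8, red, green, blue), "z_map" (384x512 float32, m along the optical axis (not along the pixel's ray), 0 where there is no reading), "fov_y" (degrees; the focal length in pixels is half the picture's height over the tangent of half this angle, whatever the lens; pixels are square), "cx", "cy" (the principal point, pixels), "extrinsics" (4x4, takes a point from camera to world coordinates). Camera axes: x right, y up, looking along -z (the intrinsics and any distortion apply to the point x, -y, -z); pixel columns grow to the right and rows downward; lengths in m; the calibration is good to about 2 mm. A picture is of the moment at which its call begins.
- manip.sign_off(): hands the job in; it is judged then, once.
The state is a dict: "t": time; "q": joint angles; "qd": joint speeds; "tau": joint torques, N m; "tcp_pos": TCP position; "tool_rot": TCP orientation; "force": force on the tool from outside, world axes, zero at the start; "ft_torque": the same for the moment, N m; "finger_gap": opening from 0.0 (shut) to 1.0 (fully open); "gripper_force": force on a finger pad.
Only numpy, scipy, OpenCV 4.12 (cv2) and the standard library are available. Lean on these libraries where they do the work, as an engineer would, in place of code of your own. Each camera call takes 0.05 s, during which the arm holds its last target. There are 200 camera calls.

## Working session

There is one attempt and no reset: what is moved stays moved. The work goes in short steps, Python scripts to look and compute and a tool call to move; the robot and the scene stay as the last step left them, time stands still between calls to the robot, and variables do not carry over. Pictures are saved under pics/ and viewed, at most 10 in all, crops included, and the job is handed in when it is done.

Besides the shell and the picture viewer there is one more tool, called after ">>>" as a command line: name --pt "numbers of a row" for each row, then --argument value for the rest. drive_tool: Moves the arm, as the interface text tells. Its arguments: {"type":"object","properties":{"plan":{"type":"array"},"newtons":{"type":"number"}},"required":["plan"]}

```bash
mkdir -p pics; ls; cat > h.py <<'E'
import numpy as np, cv2
from station import manip
def snap(n,f=None):
    s=manip.snapshot(n)
    if f: cv2.imwrite(f,s['image'][:,:,::-1])
    return s
def pts(s):
    z=s['z_map'];h,w=z.shape;f=h/2/np.tan(np.radians(s['fov_y'])/2)
    u,v=np.meshgrid(np.arange(w),np.arange(h))
    P=np.stack([(u-s['cx'])/f*z,-(v-s['cy'])/f*z,-z],-1)
    E=s['extrinsics'];return P@E[:3,:3].T+E[:3,3]
E
python3 - <<'E'
from h import *
for n in('scene','top'):
    s=snap(n,f'pics/{n}0.png');np.savez(f'{n}0.npz',**s)
    print(n,s.keys(),s['fov_y'],s['cx'],s['cy'],s['extrinsics'].round(3))
print(manip.finger_overhang,manip.sense())
E
```

```text
pics
scene dict_keys(['image', 'z_map', 'fov_y', 'cx', 'cy', 'extrinsics']) 54.448652758496394 260.48981378369143 197.78023726632614 [[-0.506 -0.513  0.693  1.367]
 [ 0.862 -0.289  0.416  0.456]
 [-0.013  0.808  0.589  0.728]
 [ 0.     0.     0.     1.   ]]
top dict_keys(['image', 'z_map', 'fov_y', 'cx', 'cy', 'extrinsics']) 54.3967661726608 256.0904940177471 193.37471823248424 [[ 0.018  0.984 -0.175  0.35 ]
 [-1.     0.019  0.006 -0.002]
 [ 0.009  0.175  0.985  1.212]
 [ 0.     0.     0.     1.   ]]
0.014 {'t': 0.1, 'q': array([ 1.11449408e+00,  5.28379061e-01,  1.43379037e+00, -2.45322104e-05,
        1.18142487e+00, -1.78495259e-01]), 'qd': array([-1.10502213e-04, -1.21700460e-03, -4.04541207e-03, -3.42803385e-04,
       -8.84047350e-04,  2.03421702e-06]), 'tau': array([-3.95121197e-04, -4.43305707e+01, -1.78586447e+01, -2.41270873e-04,
        3.91690526e-03, -1.24699707e-06]), 'tcp_pos': array([0.1710735 , 0.60041891, 0.21772276]), 'tool_rot': array([ 1.38452558e-01,  9.90368561e-01, -9.54375381e-04, -3.01577379e-04]), 'force': array([-0.44946363,  0.04724578,  0.15892432]), 'ft_torque': array([ 0.00102881, -0.007166  ,  0.00375462]), 'gripper_force': 0.0, 'finger_gap': 1.000789060548112}
```

View pics/top0.png

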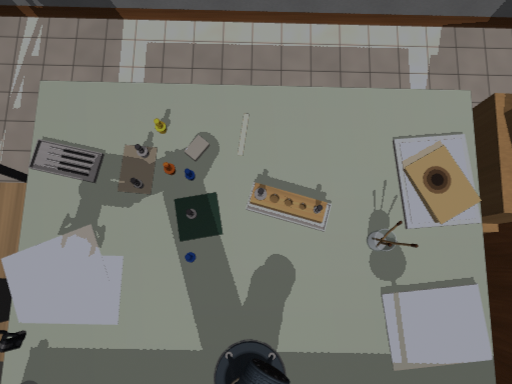

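View pics/scene0.png

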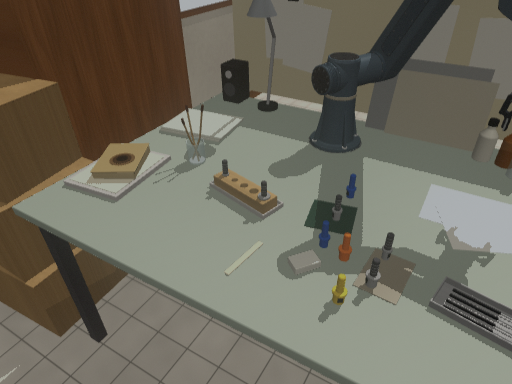

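The top view shows the mat punch at about (192,214), the block at (288,203) with holes at (274,198), (289,202) and (303,206), and the board punches at (142,150) and (137,183). Blue, orange and yellow decoys stand nearby. Next I'll measure with the depth data.

```bash
python3 - <<'E'
from h import *
T=dict(np.load('top0.npz'));S=dict(np.load('scene0.npz'))
PT=pts(T);PS=pts(S)
def proj(s,p):
    E=s['extrinsics'];q=E[:3,:3].T@(np.array(p)-E[:3,3]);f=192/np.tan(np.radians(s['fov_y'])/2)
    return s['cx']+f*q[0]/-q[2], s['cy']-f*q[1]/-q[2]
for nm,(u,v) in dict(mat=(192,214),b1=(142,150),b2=(137,183),hole24=(289,202),e1=(262,192),e2=(318,207),table=(220,280),blockface=(281,206)).items():
    print(nm,PT[v-2:v+3,u-2:u+3].reshape(-1,3)[[0,6,12,18,24]].round(3).tolist())
# per-view clouds around the three punches
for nm,PA,s in(('top',PT,T),('scene',PS,S)):
  for k,(u,v) in dict(mat=(192,214),b1=(142,150),b2=(137,183)).items():
    c=PT[v-1:v+2,u-1:u+2].reshape(-1,3); c=c[c[:,2].argmax()][:2]
    m=(np.hypot(*(PA[...,:2]-c).transpose(2,0,1))<.04)&(PA[...,2]>.012)&(PA[...,2]<.12)
    q=PA[m]
    print(nm,k,m.sum(),'c',c.round(3),'zmax',q[:,2].max().round(4))
    for lo,hi in((.01,.033),(.033,.041),(.045,.085),(.085,.1)):
        r=q[(q[:,2]>lo)&(q[:,2]<hi)]
        if len(r): print('  ',lo,len(r),r.mean(0).round(4),'ext',np.ptp(r,axis=0).round(4))
big=[]
for n,s,c in(('t',T,(150,110,340,235)),('s',S,(200,150,420,310))):
    im=s['image'][c[1]:c[3],c[0]:c[2],::-1];big.append(cv2.resize(im,(780,int(780*im.shape[0]/im.shape[1]))))
cv2.imwrite('pics/cropt.png',big[0]);cv2.imwrite('pics/crops.png',big[1])
E
```

```text
mat [[0.488, 0.19, 0.091], [0.485, 0.186, 0.093], [0.485, 0.187, 0.069], [0.485, 0.189, 0.041], [0.482, 0.186, 0.039]]
b1 [[0.687, 0.357, 0.083], [0.686, 0.356, 0.076], [0.688, 0.358, 0.059], [0.687, 0.357, 0.052], [0.687, 0.357, 0.039]]
b2 [[0.582, 0.365, 0.084], [0.579, 0.363, 0.08], [0.579, 0.364, 0.066], [0.578, 0.364, 0.053], [0.577, 0.363, 0.046]]
hole24 [[0.543, -0.11, 0.01], [0.54, -0.113, 0.012], [0.537, -0.116, 0.012], [0.533, -0.119, 0.015], [0.53, -0.123, 0.012]]
e1 [[0.558, -0.02, 0.102], [0.555, -0.023, 0.102], [0.551, -0.026, 0.106], [0.55, -0.029, 0.096], [0.554, -0.033, 0.057]]
e2 [[0.523, -0.198, 0.048], [0.513, -0.193, 0.094], [0.508, -0.194, 0.107], [0.506, -0.197, 0.105], [0.503, -0.2, 0.106]]
table [[0.291, 0.107, 0.002], [0.288, 0.103, 0.002], [0.285, 0.1, 0.001], [0.282, 0.097, 0.004], [0.279, 0.094, -0.001]]
blockface [[0.524, -0.081, 0.046], [0.521, -0.084, 0.049], [0.517, -0.087, 0.052], [0.515, -0.091, 0.049], [0.511, -0.094, 0.049]]
top mat 87 c [0.485 0.186] zmax 0.0934
   0.01 2 [0.4876 0.1855 0.032 ] ext [0.0157 0.0036 0.0018]
   0.033 39 [0.4866 0.191
[... 894 characters left out ...]

   0.045 68 [0.4952 0.1983 0.0654] ext [0.0179 0.0192 0.0393]
   0.085 16 [0.4901 0.1978 0.0866] ext [0.0148 0.0137 0.0026]
scene b1 291 c [0.686 0.356] zmax 0.0902
   0.01 58 [0.702  0.369  0.0208] ext [0.0142 0.0274 0.0206]
   0.033 97 [0.6967 0.368  0.0372] ext [0.034  0.0353 0.0077]
   0.045 94 [0.6972 0.3678 0.0651] ext [0.012  0.0181 0.0396]
   0.085 33 [0.6928 0.3671 0.087 ] ext [0.0165 0.0161 0.005 ]
scene b2 207 c [0.579 0.363] zmax 0.0892
   0.01 38 [0.5901 0.3733 0.0201] ext [0.0124 0.0199 0.0198]
   0.033 47 [0.5894 0.373  0.0368] ext [0.0257 0.0268 0.0079]
   0.045 88 [0.5888 0.3729 0.0658] ext [0.0187 0.018  0.0397]
   0.085 26 [0.5847 0.3733 0.0868] ext [0.0183 0.0162 0.004 ]
```

View pics/cropt.png

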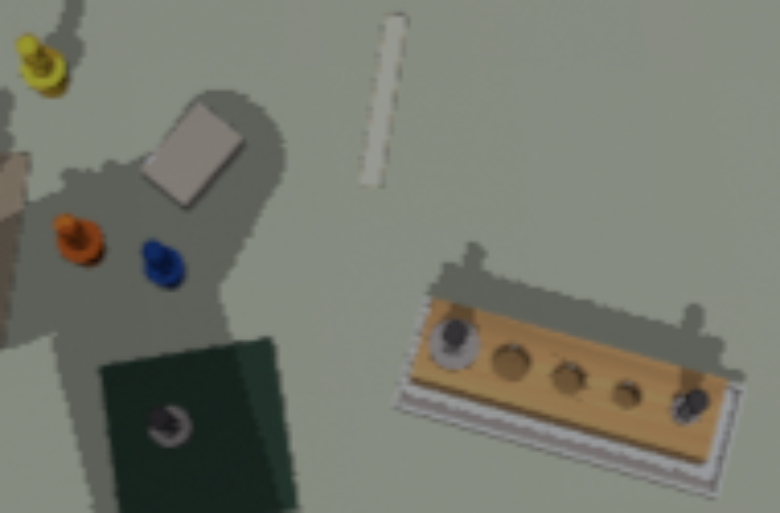

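View pics/crops.png

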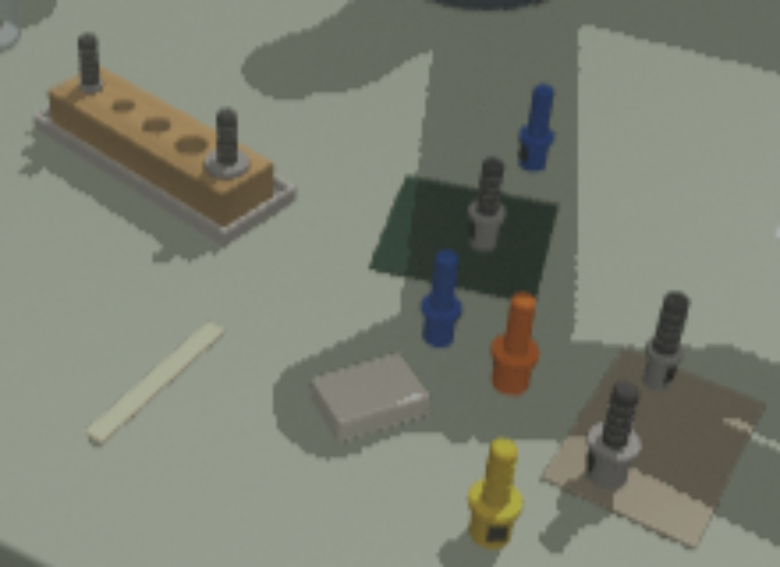

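The mat punch's collar measures about 29–30 mm. Board punch b1 measures about 35 mm (28) and b2 about 26 mm (20), so the mat punch is the 24 and belongs in the middle hole. Next I'll measure that hole in both views.

```bash
cat >> h.py <<'E'
def ray(s,uv,z):
    f=192/np.tan(np.radians(s['fov_y'])/2);E=s['extrinsics']
    d=E[:3,:3]@np.array([(uv[0]-s['cx'])/f,-(uv[1]-s['cy'])/f,-1]);o=E[:3,3]
    return o+d*(z-o[2])/d[2]
E
python3 - <<'E'
from h import *
for n,box in(('top',(244,180,335,226)),('scene',(205,165,285,215))):
    s=dict(np.load(n+'0.npz'));x0,y0,x1,y1=box
    hsv=cv2.cvtColor(s['image'],cv2.COLOR_RGB2HSV)[y0:y1,x0:x1].astype(int);P=pts(s)[y0:y1,x0:x1]
    wood=((hsv[...,0]<22)&(hsv[...,1]>110))
    top=wood&(abs(P[...,2]-.05)<.006)
    # planar coordinates at z=.05 for pixels
    cs,h=cv2.findContours(top.astype(np.uint8),cv2.RETR_CCOMP,cv2.CHAIN_APPROX_NONE)
    o=max(range(len(cs)),key=lambda i:cv2.contourArea(cs[i]))
    W=np.array([ray(s,p[0]+[x0,y0],.05)[:2] for p in cs[o]],np.float32)
    print(n,'rect',cv2.minAreaRect(W*1000), 'topz',np.median(P[top][:,2]))
    for i,c in enumerate(cs):
        if h[0][i][3]==o and len(c)>=5:
            A=np.array([ray(s,p[0]+[x0,y0],.05)[:2] for p in c],np.float32)*1000
            print('  hole',np.round(cv2.fitEllipse(A)[0],1),np.round(cv2.fitEllipse(A)[1],1))
    V=cv2.resize(s['image'][y0:y1,x0:x1,::-1],None,fx=8,fy=8,interpolation=cv2.INTER_CUBIC);cv2.imwrite(f'pics/b_{n}.png',V)
    # aluminium tray outline: rim at z=.016
    m=(abs(P[...,2]-.016)<.006)&(hsv[...,1]<60)
    print('  rim px',m.sum())
    # end punch shank tops and mat punch shank top
    for nm,c in(('e32',(.555,-.025)),('e16',(.508,-.197))):
        d=np.hypot(P[...,0]-c[0],P[...,1]-c[1])
        for lo,hi in((.052,.062),(.098,.112)):
            r=P[(d<.03)&(P[...,2]>lo)&(P[...,2]<hi)&~wood]
            if len(r):print('  ',nm,len(r),r.mean(0).round(4),((r.max(0)+r.min(0))/2).round(4))
E
```

```text
top rect ((531.0110473632812, -108.70880126953125), (230.82347106933594, 64.22283935546875), 75.11357879638672) topz 0.04943996695047015
  hole [ 510.6 -201.8] [28.9 38.2]
  hole [ 519.9 -155.3] [22.9 24.9]
  hole [ 531.9 -110.4] [27.7 29.4]
  hole [542.8 -66.1] [31.7 32.4]
  rim px 179
   e32 75 [ 0.5521 -0.0225  0.0561] [ 0.5568 -0.0238  0.057 ]
   e32 27 [ 0.5553 -0.0219  0.1053] [ 0.5555 -0.0212  0.1052]
   e16 19 [ 0.5044 -0.1963  0.0559] [ 0.5076 -0.1983  0.0567]
   e16 28 [ 0.508  -0.1993  0.1044] [ 0.5077 -0.1993  0.1042]Traceback (most recent call last):
  File "<stdin>", line 9, in <module>
ValueError: max() iterable argument is empty
```

View pics/b_top.png

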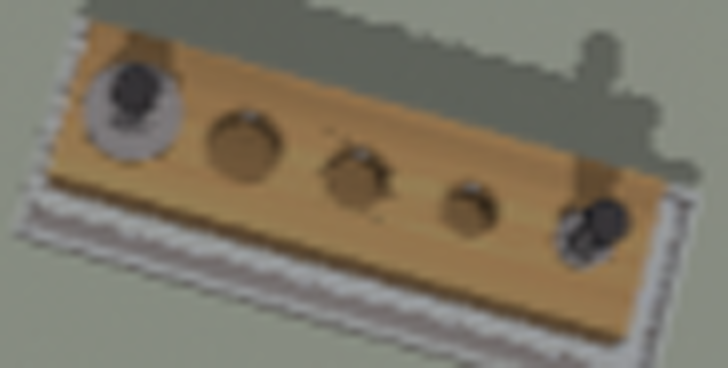

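The top crop shows the block with its holes, and the middle one is at crop (357,178), i.e. about (289,202) in the full view. Every top-view cue puts it near (531.5, −110.4) mm. The scene view needs a looser mask.

```bash
python3 - <<'E'
from h import *
s=dict(np.load('scene0.npz'));P=pts(s)
hsv=cv2.cvtColor(s['image'],cv2.COLOR_RGB2HSV).astype(int)
print(hsv[186,250],P[186,250],P[180:190:3,236:262:6,2].round(3).tolist())
x0,y0,x1,y1=205,155,290,225
top=((hsv[...,0]<25)&(hsv[...,1]>90)&(abs(P[...,2]-.049)<.008))[y0:y1,x0:x1]
print(top.sum())
cs,h=cv2.findContours(top.astype(np.uint8),cv2.RETR_CCOMP,cv2.CHAIN_APPROX_NONE)
W=lambda c:np.array([ray(s,p[0]+[x0,y0],.05)[:2] for p in c],np.float32)*1000
for i,c in enumerate(cs):
    if len(c)>=5: a=W(c);print(h[0][i][3],len(c),np.round(cv2.fitEllipse(a)[0],1),np.round(cv2.fitEllipse(a)[1],1), cv2.minAreaRect(a) if len(c)>60 else '')
for nm,c in(('e32',(.555,-.025)),('e16',(.508,-.197))):
    d=np.hypot(P[...,0]-c[0],P[...,1]-c[1]);r=P[(d<.03)&(P[...,2]>.1)&(P[...,2]<.112)]
    print(nm,len(r),r.mean(0).round(4),((r.max(0)+r.min(0))/2).round(4))
E
```

```text
[ 19 107 159] [ 0.5270368  -0.08688864  0.04760576] [[0.037, 0.05, 0.049, -0.001, -0.001], [0.048, 0.046, 0.048, 0.049, -0.002], [0.049, 0.037, 0.049, 0.049, 0.046], [0.047, 0.047, 0.051, 0.045, 0.048]]
646
-1 159 [ 539.8 -102.1] [ 72.8 259.2] ((540.5948486328125, -103.95706939697266), (239.40785217285156, 68.6149673461914), 75.37861633300781)
1 19 [549.2 -61.1] [23.8 28.7] 
1 16 [ 536.7 -103.7] [22.1 25.1] 
1 14 [ 527.  -148.2] [18.2 23.4] 
e32 22 [ 0.5571 -0.0184  0.1029] [ 0.5568 -0.0192  0.1031]
e16 15 [ 0.5102 -0.1971  0.1032] [ 0.5095 -0.1973  0.1032]
```

The views agree to about 1 mm on the offset from punch to hole, (+42.5, −305) mm. The punch is near (490, 195) mm. The tool's y axis already lies along the row, so I'm moving over the punch now.

>>> drive_tool --pt "-0.028 -0.02 0 0 0 0 1" --pt "-0.028 -0.02 0 0 0 0 1" --pt "-0.028 -0.02 0 0 0 0 1" --pt "-0.028 -0.02 0 0 0 0 1" --pt "-0.028 -0.02 0 0 0 0 1" --pt "-0.028 -0.02 0 0 0 0 1" --pt "-0.028 -0.02 0 0 0 0 1" --pt "-0.028 -0.02 0 0 0 0 1" --pt "-0.028 -0.02 0 0 0 0 1" --pt "-0.028 -0.02 0 0 0 0 1"

```text
t: 1.1
tcp_pos: [0.3862, 0.3306, 0.2184]
tool_rot: [0.138, 0.99, -0.0, -0.0]
force: [0.3, 0.7, 0.0]
finger_gap: 1.0
gripper_force: 0.0
```

>>> drive_tool --pt "-0.028 -0.02 0 0 0 0 0.3" --pt "-0.028 -0.02 0 0 0 0 0.3" --pt "-0.028 -0.02 0 0 0 0 0.3" --pt "-0.028 -0.02 0 0 0 0 0.3" --pt "-0.026 -0.022 0 0 0 0 0.3" --pt "0 0 0 0 0 0 0.3" --pt "0 0 0 0 0 0 0.3"

```text
t: 1.8
tcp_pos: [0.4904, 0.1954, 0.2182]
tool_rot: [0.139, 0.99, -0.0, -0.001]
force: [0.1, -0.3, 0.6]
finger_gap: 0.652
gripper_force: 0.0
```

>>> drive_tool --pt "0 0 0.04 0 0 0 0.3" --pt "0 0 0.04 0 0 0 0.3" --pt "0 0 0.03 0 0 0 0.3" --pt "0 0 0.025 0 0 0 0.3" --pt "0 0 0.02 0 0 0 0.3" --pt "0 0 0 0 0 0 0.3" --pt "0 0 0 0 0 0 0.3"

```text
t: 2.5
tcp_pos: [0.4898, 0.1968, 0.0637]
tool_rot: [0.138, 0.99, -0.0, -0.001]
force: [0.3, -0.3, -0.6]
finger_gap: 0.652
gripper_force: 0.0
```

>>> drive_tool --pt "0 0 0 0 0 0 -0.3" --pt "0 0 0 0 0 0 -0.5" --pt "0 0 0 0 0 0 -0.7" --pt "0 0 0 0 0 0 -1" --pt "0 0 0 0 0 0 -1" --pt "0 0 0 0 0 0 -1" --pt "0 0 0 0 0 0 -1" --newtons 60

```text
t: 3.2
tcp_pos: [0.4915, 0.1961, 0.065]
tool_rot: [0.139, 0.99, 0.0, 0.001]
force: [-0.7, 0.6, 5.9]
finger_gap: 0.173
gripper_force: 58.5
```

>>> drive_tool --pt "0 0 -0.01 0 0 0 -1" --pt "0 0 -0.03 0 0 0 -1" --pt "0 0 -0.03 0 0 0 -1" --pt "0 0 -0.03 0 0 0 -1" --pt "0 0 0 0 0 0 -1" --pt "0 0 0 0 0 0 -1"

```text
t: 3.8
tcp_pos: [0.4905, 0.1959, 0.1643]
tool_rot: [0.139, 0.99, 0.0, 0.001]
force: [0.5, 0.6, -2.6]
finger_gap: 0.179
gripper_force: 58.8
```

```bash
python3 - <<'E'
from h import *
st=manip.sense();print(st['tcp_pos'],st['force'],st['ft_torque'],st['finger_gap'])
for n in('top','scene'):
    s=snap(n);np.savez(n+'1.npz',**s);P=pts(s)
    d=np.hypot(P[...,0]-st['tcp_pos'][0],P[...,1]-st['tcp_pos'][1])
    for lo in np.arange(.07,.2,.008):
        r=P[(d<.03)&(P[...,2]>lo)&(P[...,2]<lo+.008)]
        if len(r):print(n,lo.round(3),len(r),((r.max(0)+r.min(0))/2).round(4),np.ptp(r,axis=0).round(3))
s=np.load('scene1.npz');cv2.imwrite('pics/g1.png',cv2.resize(s['image'][110:290,240:440,::-1],(780,702)))
E
```

```text
[0.49045789 0.1959078  0.16431145] [ 0.4850287   0.55379112 -2.62496957] [-0.01545653  0.07351735  0.00388279] 0.17881122722683673
top 0.102 3 [0.4804 0.1889 0.1046] [0.006 0.009 0.005]
top 0.134 5 [0.4791 0.1866 0.1372] [0.006 0.003 0.005]
top 0.182 1 [0.4792 0.1796 0.185 ] [0. 0. 0.]
scene 0.094 5 [0.4962 0.1984 0.1007] [0.005 0.017 0.003]
scene 0.102 18 [0.4955 0.1982 0.1059] [0.012 0.021 0.007]
scene 0.11 22 [0.494  0.197  0.1142] [0.02  0.022 0.008]
scene 0.118 18 [0.495  0.1978 0.1223] [0.012 0.023 0.007]
scene 0.126 20 [0.4958 0.1992 0.1302] [0.019 0.026 0.008]
scene 0.134 41 [0.4891 0.1974 0.1381] [0.03  0.029 0.008]
scene 0.142 14 [0.4938 0.1977 0.1461] [0.01  0.017 0.007]
scene 0.15 14 [0.495  0.1984 0.1541] [0.006 0.015 0.007]
scene 0.158 17 [0.4917 0.1976 0.1619] [0.011 0.016 0.007]
scene 0.166 12 [0.4936 0.1976 0.1698] [0.011 0.016 0.007]
scene 0.174 24 [0.4963 0.1957 0.1784] [0.016 0.036 0.006]
scene 0.182 42 [0.4881 0.1972 0.186 ] [0.029 0.042 0.008]
scene 0.19 38 [0.4896 0.1969 0.1941] [0.028 0.043 0.007]
scene 0.198 42 [0.4919 0.1966 0.202 ] [0.027 0.044 0.008]
```

View pics/g1.png

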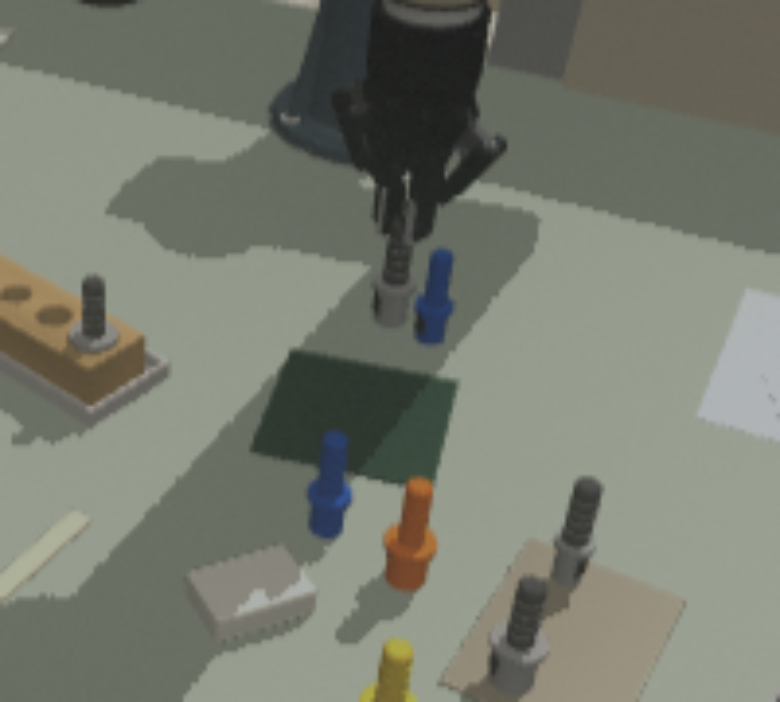

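The punch is held upright with no slip; in the crop its tube is at about (392,300). Edge height ≈ TCP − 0.062. I'm carrying it over the middle hole at TCP ≈ (0.533, −0.109).

>>> drive_tool --pt "-0.012 -0.028 -0.01 0 0 0 -1" --pt "-0.012 -0.028 -0.01 0 0 0 -1" --pt "-0.012 -0.028 0 0 0 0 -1" --pt "-0.012 -0.028 0 0 0 0 -1" --pt "-0.013 -0.028 0 0 0 0 -1" --pt "-0.013 -0.028 0 0 0 0 -1" --pt "-0.013 -0.028 0 0 0 0 -1" --pt "-0.013 -0.028 0 0 0 0 -1" --pt "-0.0125 -0.028 0 0 0 0 -1" --pt "-0.0125 -0.0295 0 0 0 0 -1"

```text
t: 4.9
tcp_pos: [0.5324, -0.1097, 0.1817]
tool_rot: [0.139, 0.99, 0.001, -0.002]
force: [0.1, -0.1, -1.9]
finger_gap: 0.173
gripper_force: 58.9
```

>>> drive_tool --pt "0 0 0 0 0 0 -1" --pt "0 0 0.02 0 0 0 -1" --pt "0 0 0.02 0 0 0 -1" --pt "0 0 0.01 0 0 0 -1" --pt "0 0 0 0 0 0 -1" --pt "0 0 0 0 0 0 -1"

```text
t: 5.5
tcp_pos: [0.5335, -0.1086, 0.1334]
tool_rot: [0.138, 0.99, 0.0, -0.0]
force: [-0.2, -0.4, -2.3]
finger_gap: 0.171
gripper_force: 59.0
```

```bash
python3 - <<'E'
from h import *
st=manip.sense();print(st['tcp_pos'],st['force'],st['ft_torque'],st['finger_gap'])
for n,b in(('top',(244,170,335,230)),('scene',(200,100,300,220))):
    s=snap(n);np.savez(n+'2.npz',**s)
s=np.load('scene2.npz');cv2.imwrite('pics/g2.png',cv2.resize(s['image'][110:220,190:310,::-1],(650,596),interpolation=cv2.INTER_CUBIC))
E
```

```text
[ 0.53345716 -0.10858027  0.13336583] [-0.24096169 -0.44830916 -2.2981138 ] [-0.05205717  0.01185037  0.05174375] 0.17079076965588166
```

View pics/g2.png

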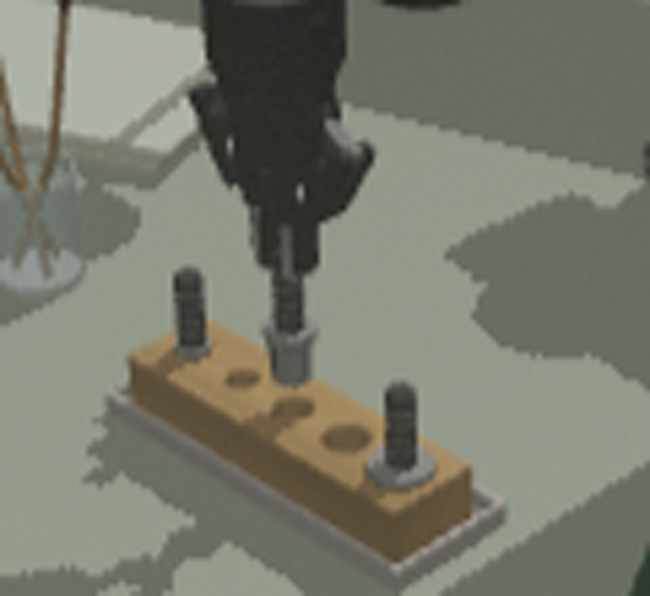

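The picture shows the punch edge about 21 mm over the block, at crop (291,380), lined up over the middle hole at (293,408). I'm lowering it gently.

>>> drive_tool --pt "0 0 0.009 0 0 0 -1" --pt "0 0 0.008 0 0 0 -1" --pt "0 0 0.001 0 0 0 -1" --pt "0 0 0.001 0 0 0 -1" --pt "0 0 0.001 0 0 0 -1" --pt "0 0 0.001 0 0 0 -1" --pt "0 0 0 0 0 0 -1"

```text
t: 6.3
tcp_pos: [0.5336, -0.109, 0.1126]
tool_rot: [0.138, 0.99, -0.0, 0.0]
force: [-0.4, -0.3, -1.0]
finger_gap: 0.169
gripper_force: 59.0
```

>>> drive_tool --pt "0 0 0.001 0 0 0 -1" --pt "0 0 0 0 0 0 -1"

```text
t: 6.5
tcp_pos: [0.5335, -0.109, 0.1116]
tool_rot: [0.138, 0.99, -0.0, 0.0]
force: [0.1, -0.1, -2.4]
finger_gap: 0.174
gripper_force: 59.0
```

>>> drive_tool --pt "0 0 0.001 0 0 0 -1" --pt "0 0 0 0 0 0 -1"

```text
t: 6.7
tcp_pos: [0.5335, -0.109, 0.1105]
tool_rot: [0.138, 0.99, 0.0, -0.0]
force: [0.1, -0.8, -1.4]
finger_gap: 0.17
gripper_force: 59.0
```

>>> drive_tool --pt "0 0 0.0005 0 0 0 -1" --pt "0 0 0 0 0 0 -1"

```text
t: 6.9
tcp_pos: [0.5335, -0.109, 0.1101]
tool_rot: [0.138, 0.99, 0.0, -0.0]
force: [0.2, -0.1, -2.3]
finger_gap: 0.172
gripper_force: 59.0
```

>>> drive_tool --pt "0 0 0.0005 0 0 0 -1" --pt "0 0 0 0 0 0 -1"

```text
t: 7.1
tcp_pos: [0.5335, -0.109, 0.1096]
tool_rot: [0.138, 0.99, 0.0, -0.0]
force: [0.5, 0.5, -1.3]
finger_gap: 0.17
gripper_force: 59.0
```

>>> drive_tool --pt "0 0 0.0005 0 0 0 -1" --pt "0 0 0.0005 0 0 0 -1" --pt "0 0 0 0 0 0 -1"

```text
t: 7.4
tcp_pos: [0.5335, -0.109, 0.1085]
tool_rot: [0.138, 0.99, 0.0, -0.0]
force: [0.2, 0.6, -2.1]
finger_gap: 0.172
gripper_force: 59.0
```

>>> drive_tool --pt "0 0 0.0005 0 0 0 -1" --pt "0 0 0.0005 0 0 0 -1" --pt "0 0 0 0 0 0 -1"

```text
t: 7.7
tcp_pos: [0.5335, -0.109, 0.1075]
tool_rot: [0.138, 0.99, 0.0, -0.0]
force: [0.3, -1.3, -1.5]
finger_gap: 0.17
gripper_force: 59.0
```

>>> drive_tool --pt "0 0 0.0005 0 0 0 -1" --pt "0 0 0.0005 0 0 0 -1" --pt "0 0 0 0 0 0 -1"

```text
t: 8.0
tcp_pos: [0.5334, -0.109, 0.1065]
tool_rot: [0.138, 0.99, 0.0, -0.0]
force: [-0.3, -0.5, -1.8]
finger_gap: 0.175
gripper_force: 59.0
```

The edge is 5 mm below the block top with no contact force, so it is in the hole. Continuing down towards the ball.

>>> drive_tool --pt "0 0 0.001 0 0 0 -1" --pt "0 0 0.001 0 0 0 -1" --pt "0 0 0.001 0 0 0 -1" --pt "0 0 0 0 0 0 -1"

```text
t: 8.4
tcp_pos: [0.5334, -0.109, 0.1035]
tool_rot: [0.138, 0.99, 0.0, -0.0]
force: [0.3, 0.3, -1.9]
finger_gap: 0.169
gripper_force: 59.0
```

>>> drive_tool --pt "0 0 0.001 0 0 0 -1" --pt "0 0 0.001 0 0 0 -1" --pt "0 0 0.001 0 0 0 -1" --pt "0 0 0 0 0 0 -1"

```text
t: 8.8
tcp_pos: [0.5334, -0.109, 0.1005]
tool_rot: [0.138, 0.99, 0.0, -0.0]
force: [0.4, -0.2, -2.3]
finger_gap: 0.175
gripper_force: 59.0
```

>>> drive_tool --pt "0 0 0.001 0 0 0 -1" --pt "0 0 0.001 0 0 0 -1" --pt "0 0 0 0 0 0 -1"

```text
t: 9.1
tcp_pos: [0.5333, -0.1089, 0.0984]
tool_rot: [0.138, 0.99, 0.0, -0.0]
force: [-0.1, -0.7, -1.2]
finger_gap: 0.172
gripper_force: 59.0
```

>>> drive_tool --pt "0 0 0.001 0 0 0 -1" --pt "0 0 0.001 0 0 0 -1" --pt "0 0 0 0 0 0 -1"

```text
t: 9.4
tcp_pos: [0.5335, -0.1091, 0.0965]
tool_rot: [0.138, 0.99, -0.0, -0.0]
force: [-0.6, -0.1, -2.1]
finger_gap: 0.174
gripper_force: 59.0
```

>>> drive_tool --pt "0 0 0.001 0 0 0 -1" --pt "0 0 0.001 0 0 0 -1" --pt "0 0 0 0 0 0 -1"

```text
t: 9.7
tcp_pos: [0.5335, -0.1091, 0.0945]
tool_rot: [0.138, 0.99, -0.0, -0.0]
force: [0.4, -1.0, -1.6]
finger_gap: 0.172
gripper_force: 59.1
```

>>> drive_tool --pt "0 0 0.001 0 0 0 -1" --pt "0 0 0.001 0 0 0 -1" --pt "0 0 0 0 0 0 -1"

```text
t: 10.0
tcp_pos: [0.5335, -0.109, 0.0925]
tool_rot: [0.138, 0.99, -0.0, -0.0]
force: [-0.2, -0.3, -1.4]
finger_gap: 0.173
gripper_force: 59.1
```

>>> drive_tool --pt "0 0 0.001 0 0 0 -1" --pt "0 0 0.001 0 0 0 -1" --pt "0 0 0 0 0 0 -1"

```text
t: 10.3
tcp_pos: [0.5335, -0.109, 0.0904]
tool_rot: [0.138, 0.99, -0.0, -0.0]
force: [-0.2, 0.7, -1.0]
finger_gap: 0.171
gripper_force: 59.1
```

The ball hasn't been felt yet, although the edge should be 21 mm deep. I'll check with a picture.

```bash
python3 - <<'E'
from h import *
s=snap('scene');np.savez('scene3.npz',**s)
cv2.imwrite('pics/g3.png',cv2.resize(s['image'][110:220,190:310,::-1],(650,596),interpolation=cv2.INTER_CUBIC))
E
```

```text
(no output)
```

View pics/g3.png

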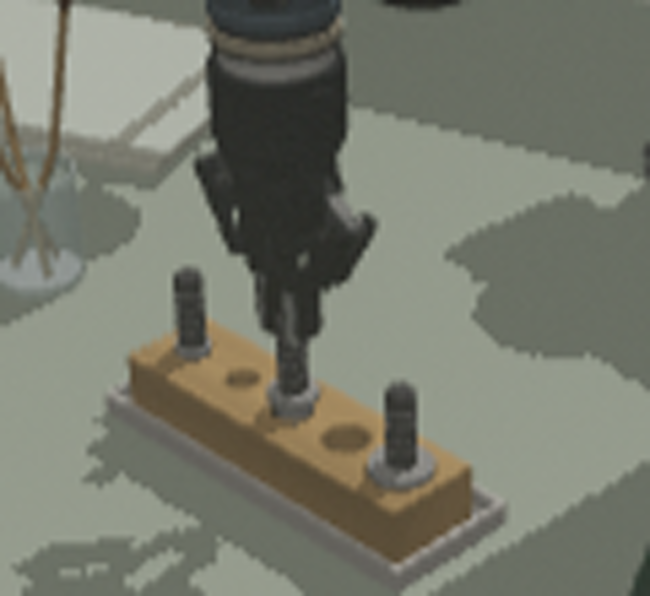

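The picture shows the tube inside the middle hole, with the collar at crop (292,398) a few mm above the wood. I'm pressing on in small steps.

>>> drive_tool --pt "0 0 0.001 0 0 0 -1" --pt "0 0 0.001 0 0 0 -1" --pt "0 0 0 0 0 0 -1"

```text
t: 10.65
tcp_pos: [0.5335, -0.109, 0.0884]
tool_rot: [0.138, 0.99, 0.0, -0.0]
force: [-0.3, -0.4, -0.8]
finger_gap: 0.172
gripper_force: 59.1
```

>>> drive_tool --pt "0 0 0.001 0 0 0 -1" --pt "0 0 0.001 0 0 0 -1" --pt "0 0 0 0 0 0 -1"

```text
t: 10.95
tcp_pos: [0.5335, -0.109, 0.0864]
tool_rot: [0.138, 0.99, 0.0, -0.0]
force: [0.7, -1.1, -1.3]
finger_gap: 0.17
gripper_force: 59.1
```

>>> drive_tool --pt "0 0 0.001 0 0 0 -1" --pt "0 0 0.001 0 0 0 -1" --pt "0 0 0 0 0 0 -1"

```text
t: 11.25
tcp_pos: [0.5334, -0.109, 0.0844]
tool_rot: [0.138, 0.99, 0.0, -0.0]
force: [-0.8, -0.5, -1.0]
finger_gap: 0.172
gripper_force: 59.1
```

>>> drive_tool --pt "0 0 0.0005 0 0 0 -1" --pt "0 0 0.0005 0 0 0 -1" --pt "0 0 0 0 0 0 -1"

```text
t: 11.55
tcp_pos: [0.5335, -0.109, 0.0836]
tool_rot: [0.138, 0.99, -0.0, -0.0]
force: [0.0, -0.1, 0.4]
finger_gap: 0.175
gripper_force: 59.2
```

>>> drive_tool --pt "0 0 0.0005 0 0 0 -1" --pt "0 0 0 0 0 0 -1"

```text
t: 11.75
tcp_pos: [0.5335, -0.109, 0.0831]
tool_rot: [0.138, 0.99, -0.0, 0.0]
force: [-0.8, -0.4, 0.3]
finger_gap: 0.177
gripper_force: 59.2
```

>>> drive_tool --pt "0 0 0.0005 0 0 0 -1" --pt "0 0 0 0 0 0 -1"

```text
t: 11.95
tcp_pos: [0.5335, -0.109, 0.0825]
tool_rot: [0.138, 0.99, 0.0, -0.0]
force: [-1.5, 0.3, 0.9]
finger_gap: 0.172
gripper_force: 59.2
```

>>> drive_tool --pt "0 0 0.0005 0 0 0 -1" --pt "0 0 0 0 0 0 -1"

```text
t: 12.15
tcp_pos: [0.5335, -0.109, 0.0821]
tool_rot: [0.138, 0.99, 0.0, -0.0]
force: [-0.6, -0.9, 0.7]
finger_gap: 0.177
gripper_force: 59.3
```

>>> drive_tool --pt "0 0 0.0005 0 0 0 -1" --pt "0 0 0 0 0 0 -1"

```text
t: 12.35
tcp_pos: [0.5336, -0.1091, 0.082]
tool_rot: [0.138, 0.99, -0.0, 0.0]
force: [-1.1, -0.7, 3.3]
finger_gap: 0.173
gripper_force: 59.7
```

>>> drive_tool --pt "0 0 0.0005 0 0 0 -1" --pt "0 0 0 0 0 0 -1"

```text
t: 12.55
tcp_pos: [0.5336, -0.1091, 0.0819]
tool_rot: [0.138, 0.99, -0.0, 0.0]
force: [-2.4, -1.0, 7.4]
finger_gap: 0.174
gripper_force: 60.0
```

>>> drive_tool --pt "0 0 0.0005 0 0 0 -1" --pt "0 0 0 0 0 0 -1"

```text
t: 12.75
tcp_pos: [0.5337, -0.1092, 0.0819]
tool_rot: [0.138, 0.99, -0.0, 0.0]
force: [-3.2, 1.2, 11.6]
finger_gap: 0.172
gripper_force: 60.3
```

>>> drive_tool --pt "0 0 0.0005 0 0 0 -1" --pt "0 0 0 0 0 0 -1"

```text
t: 12.95
tcp_pos: [0.5337, -0.1092, 0.0818]
tool_rot: [0.138, 0.99, -0.0, 0.0]
force: [-3.8, -0.1, 12.8]
finger_gap: 0.174
gripper_force: 60.6
```

It stopped firmly at TCP z 0.0819, where the predicted home is 0.082, so the shoulder is seated at about 13 N. Releasing and rising.

>>> drive_tool --pt "0 0 0 0 0 0 0.2" --pt "0 0 0 0 0 0 0.2" --pt "0 0 0 0 0 0 0.2" --pt "0 0 0 0 0 0 0.2" --pt "0 0 0 0 0 0 0.2"

```text
t: 13.45
tcp_pos: [0.5335, -0.109, 0.0798]
tool_rot: [0.138, 0.99, 0.0, -0.0]
force: [0.2, -0.2, -0.4]
finger_gap: 0.6
gripper_force: 0.0
```

>>> drive_tool --pt "0 0 -0.01 0 0 0 0.2" --pt "0 0 -0.03 0 0 0 0.2" --pt "0 0 -0.03 0 0 0 0.2" --pt "0 0 -0.03 0 0 0 0.2" --pt "0 0 -0.03 0 0 0 0.2" --pt "0 0 0 0 0 0 0.2" --pt "0 0 0 0 0 0 0.2"

```text
t: 14.15
tcp_pos: [0.5337, -0.1091, 0.2112]
tool_rot: [0.138, 0.99, -0.0, 0.001]
force: [-0.0, -0.8, -0.4]
finger_gap: 0.599
gripper_force: 0.0
```

```bash
python3 - <<'E'
from h import *
s=snap('scene');P=pts(s);st=manip.sense();print(st['tcp_pos'],st['force'],st['finger_gap'])
for nm,c in(('e32',(.555,-.025)),('mid',(.5325,-.109)),('e16',(.508,-.197))):
    d=np.hypot(P[...,0]-c[0],P[...,1]-c[1])
    for lo,hi in((.054,.059),(.07,.085),(.085,.1),(.1,.125)):
        r=P[(d<.025)&(P[...,2]>lo)&(P[...,2]<hi)]
        print(nm,lo,len(r),r.mean(0).round(4),r[:,2].max().round(4))
cv2.imwrite('pics/g4.png',cv2.resize(s['image'][110:220,190:310,::-1],(650,596),interpolation=cv2.INTER_CUBIC))
E
```

```text
[ 0.53296604 -0.1087573   0.21004634] [ 0.39822618  0.4585528  -0.94903042] 0.600440990479157
e32 0.054 39 [ 0.5584 -0.0163  0.0555] 0.0587
e32 0.07 26 [ 0.5601 -0.0167  0.0772] 0.0845
e32 0.085 23 [ 0.5604 -0.0167  0.0927] 0.1
e32 0.1 20 [ 0.5568 -0.0193  0.103 ] 0.1053
mid 0.054 21 [ 0.5353 -0.1045  0.056 ] 0.059
mid 0.07 21 [ 0.5353 -0.104   0.0779] 0.0847
mid 0.085 25 [ 0.5349 -0.1049  0.0922] 0.0999
mid 0.1 17 [ 0.5333 -0.1066  0.1037] 0.1052
e16 0.054 7 [ 0.5124 -0.1924  0.0562] 0.058
e16 0.07 21 [ 0.5127 -0.195   0.078 ] 0.0842
e16 0.085 22 [ 0.5129 -0.1932  0.0926] 0.0994
e16 0.1 15 [ 0.5101 -0.1967  0.1032] 0.105
```

View pics/g4.png

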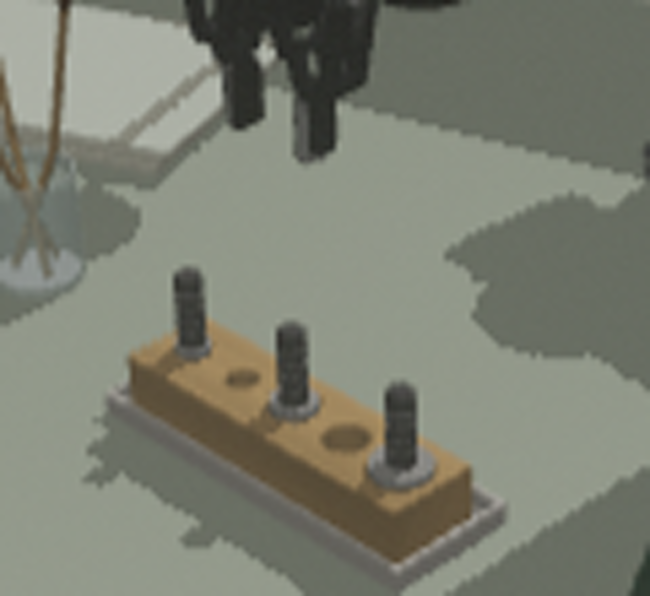

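The punch stands upright with its collar on the wood at crop (292,405). Its top reads 105.2 mm, level with the two fixed end punches at 105.0 and 105.3 mm. The gripper is clear of everything.

```bash
python3 -c "
from station import manip
print(manip.sign_off())"
```

```text
the job is handed in; nothing more can be done
None
```

The 24 mm punch from the mat is fully home and upright in the middle hole of the block, and released; the seating force peaked at about 13 N in the readings, nothing else was touched, and the job is handed in at about 14 s.

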